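Complete the round tin of check weights at the egg-grading bench

ROBOT

A 6-joint arm with a two-finger parallel gripper is mounted at the origin on the work surface. World frame = base frame: x ahead of the robot, y to its left, z up, the work surface at z = 0. Lengths are in m, angles in rad, forces in N, time in s.
With the tool pointing down it reaches from about 0.35 to 0.85 m from the base axis. Payload 8.1 kg.
Tool frame: the origin (TCP) lies midway between the tips of the shut fingers; the grasp point (between the pads) lies 19 mm behind it; x points along the fingers, y is the direction in which the jaws open and shut, and the axes are right-handed (so a half turn about x gives the same grasp; the last joint's range is limited). The gripper opens to 85 mm and grips with 20 to 120 N. Pads are 22 mm wide; open, the fingers measure 114 mm over their backs; the gripper's body (76 mm by 85 mm) begins 54 mm behind the grasp point. The pads swing forward as they close: fully open they stand 13 mm farther back than shut.
Start: joints at [-1.214, 0.13, 1.488, -0, 1.523, -0.085], TCP at [0.257, -0.542, 0.203] pointing down, gripper open.
Joint ranges: [-2.96, 2.96], [-0.89, 2.26], [0.02, 2.5], [-1.34, 4.48], [0, 2.73], [-2.66, 2.66]. Speed limits (rad/s): [2.39, 2.39, 2.79, 3.14, 3.14, 3.14].

INTERFACE

Orientations are given as a unit quaternion [x, y, z, w].
In Python, from rig import env gives the robot as it stands. The module is installed in compiled form; this text tells all that it offers.
- The arm moves only by the tool servo_tool, never from a script. Its argument "targets" is a list of rows, each an object of numbers: "jaw": the opening, from 0 (shut) to 1 (fully open); "tx", "ty", "tz": the shift along the world's x, y, z in m; "wx", "wy", "wz": the turn, a rotation vector about the world's x, y, z in rad. In form: [{"jaw": .., "tx": .., "ty": .., "tz": .., "wx": .., "wy": .., "wz": ..}, ...]. A call has 1 to 20 rows; each row shifts and turns the commanded pose from where the row before left it; what a row does not reach is not made up. A row lasts 1/8 s, in which the tool goes at most 62.5 mm and 10.7 degrees, less where a joint would pass 70% of its speed; a pose out of reach is approached as far as the arm can. A call with a gripper value outside its range is refused whole. The fingers move at their own pace and stop on an object; the grip force is fixed at half the most. Time passes only in rows, so rows that do not move let the fingers close. It gives the time, the measured TCP pose, the force and the opening at its end, in the units of the state.
- env.read_state(): the state, without advancing time (a new reading comes with each control period).
- env.capture(name): name is "scene" or "top" or "wrist"; returns the picture (400x640x3 uint8, red, green, blue); there is no depth.
- env.camera_info(name): a dict with "fx", "fy", "cx", "cy" (pixels), "rvec" (rotation vector, rad) and "tvec" (3), from world to camera coordinates, as OpenCV has them. Camera axes: x right, y down, z forward; pixel columns grow to the right and rows downward; lengths in m; the calibration is good to about 2 mm. The wrist camera is an equidistant fisheye: a pixel r from the principal point sees the ray r / f radians off the axis. A picture is of the moment at which its call begins: read the wrist's pose just before it. camera_info takes no time and is no camera call; for the wrist camera it gives the pose at the moment of the call.
- env.finish_job(): hands the job in, once; it reports no verdict.
The state is a dict: "clock": time; "qpos": joint angles; "joint_velocities": joint speeds; "effort": joint torques, N m; "tcp_pos": TCP position; "ee_rot": TCP orientation; "wrist_force": force on the tool from outside, world axes, zero at the start; "torque": the same for the moment, N m; "width": opening from 0.0 (shut) to 1.0 (fully open).
Only numpy, scipy, OpenCV 4.12 (cv2) and the standard library are available. Lean on these libraries where they do the work, as an engineer would, in place of code of your own. Each camera call takes 0.05 s, during which the arm holds its last target.

TASK

The blue round tin holds the brass check weights for the egg grader, six packed in a ring around one, but two of the ring are still out on the bench. Put the two large brass weights into the tin's two empty places, one in each, so that they stand flat on its floor among the others; the silver weight and the small brass one do not belong to the set. Set the weights down gently, do not drop them.

Things in the scene. Friction and masses are not known exactly. Their poses are not given: they have to be found in the camera images.
- brass_1_grip (a point): loose large brass weight: yellow disc 50 mm across, 20 mm high, lower edge chamfered 5 mm, with an upright round post 18 mm across from its centre up to 64 mm above the underside; 0.33 to 0.51 kg; stands on the table. Point: middle of the post, 42 mm above the underside, z up. Pinch the post from above. Strangers nearby: a silver one of this shape, a brass one 36 mm across and 42 mm high
- brass_2_grip (a point): the other loose brass check weight of the set, identical to the first: disc 50 mm across and 20 mm high, post 18 mm across, 64 mm high in all; this point is the middle of the post, 42 mm above the underside
- gap_a (a point): centre of an empty place in the tin, on its inner floor, 4 mm above the table. x points outward, the tin's centre is 58 mm along -x, z up. Tin: blue, round, fixed, 176 mm inside, rim 22 mm above the table. Five loose brass weights like the others stand in it, 58 mm centre to centre, 8 mm between discs, 5 mm to the wall
- gap_b (a point): centre of the second empty place in the tin's ring, on the tin's inner floor, 58 mm from the tin's centre and 100 mm from the first empty place (a third of a turn anticlockwise from it, seen from above). Its axes are parallel to those of gap_a. Either weight may go in either place

How it is judged:
By the outcome, as a careful person would: the job done as asked, in the order asked, and still so for the second after the job is handed in, with the robot touching nothing.
It also fails if it takes over 51 s, if anything falls off the work surface, if the arm or the gripper's body presses on something with over 40 N, if the wrist force passes 120 N, or if a joint passes its speed limit or range.

## Working session

There is one attempt and no reset: what is moved stays moved. The work goes in short steps, Python scripts to look and compute and a tool call to move; the robot and the scene stay as the last step left them, time stands still between calls to the robot, and variables do not carry over. Pictures are saved under pics/ and viewed, and the job is handed in when it is done.

Besides the shell and the picture viewer there is one more tool, called after "Call:" as name(argument=value, ...), one argument or row to a line, values as JSON. servo_tool: Moves the arm, as the interface text tells. Its arguments: {"type":"object","properties":{"targets":{"type":"array","items":{"type":"object","properties":{"jaw":{"type":"number"},"tx":{"type":"number"},"ty":{"type":"number"},"tz":{"type":"number"},"wx":{"type":"number"},"wy":{"type":"number"},"wz":{"type":"number"}}}}},"required":["targets"]}

```bash
mkdir -p pics
python3 - <<'E'
from rig import env
import cv2
s=env.read_state();print(s)
for n in("scene","top","wrist"):
    i=env.camera_info(n);print(n,i)
    im=env.capture(n);cv2.imwrite(f"pics/{n}0.png",im[:,:,::-1])
E
```

```text
{'clock': 0.0, 'qpos': array([-1.21433642e+00,  1.31181343e-01,  1.48931744e+00, -2.67691596e-05,
        1.52303847e+00, -8.53877478e-02]), 'joint_velocities': array([ 7.12951764e-04, -4.82263193e-04,  8.89208943e-05, -3.73341644e-04,
       -4.11574041e-04, -1.41199618e-03]), 'effort': array([-4.50934904e-04, -5.69404256e+01, -5.00557888e+01, -1.96899814e-04,
        1.49940723e-02,  1.01981719e-06]), 'tcp_pos': array([ 0.25635982, -0.54176889,  0.20151151]), 'ee_rot': array([-0.68981816, -0.1556294 ,  0.69002269, -0.15426952]), 'wrist_force': array([-0.09140384, -0.11320837,  0.48933336]), 'torque': array([-0.03722764, -0.00168232, -0.02018935]), 'width': 1.0037385304389432}
scene {'fx': 437.28812521848795, 'fy': 437.28812521848795, 'cx': 313.1757153414776, 'cy': 193.95328898378375, 'rvec': array([ 2.06932507,  1.03609211, -0.47034995]), 'tvec': array([-0.30819684, -0.21074956,  1.23317695])}
top {'fx': 519.0787884728367, 'fy': 519.0787884728367, 'cx': 315.09012659840255, 'cy': 205.0865987526611, 'rvec': array([ 2.17792285, -2.15172547,  0.10121325]), 'tvec': array([0.01209104, 0.54064753, 1.20655885])}
wrist {'fx': 309.70691628693146, 'fy': 309.70691628693146, 'cx': 321.1623827381506, 'cy': 201.50706782799813, 'rvec': array([-2.45896872,  1.55744349,  0.20950744]), 'tvec': array([-0.59956421, -0.03324084,  0.37904094])}
```

View pics/top0.png

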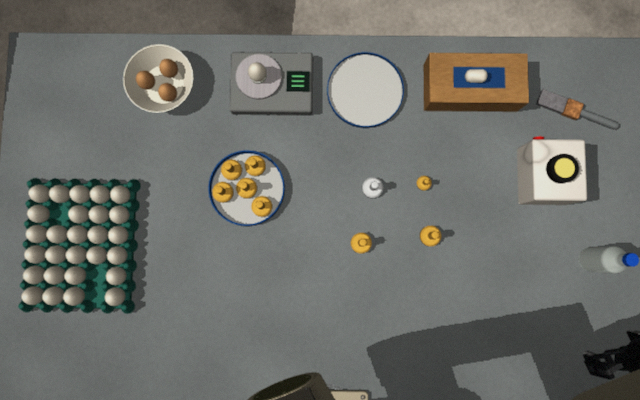

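View pics/scene0.png

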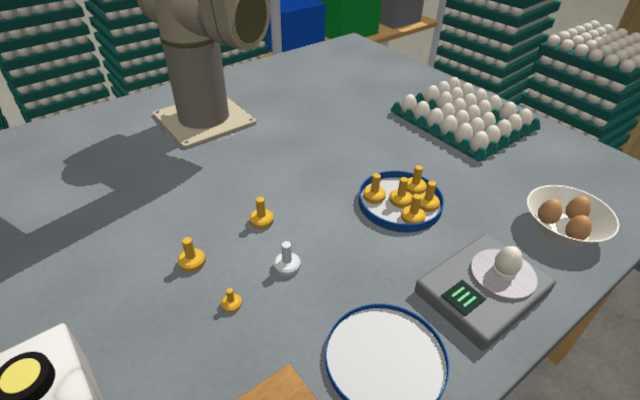

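View pics/wrist0.png

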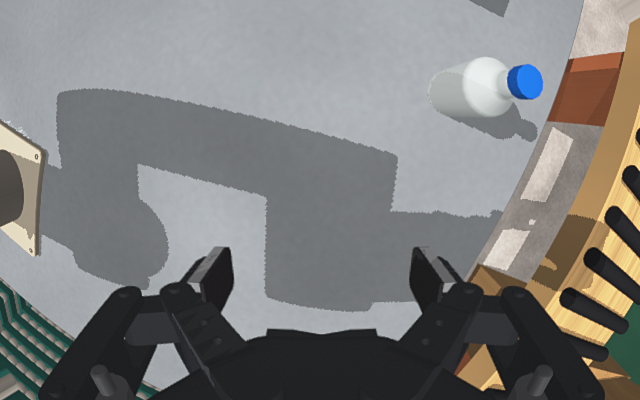

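The top view shows the loose large weights at about (362,243) and (431,236), and the tin at about (247,188). The silver weight (373,187) and the small brass one (425,183) are strangers. I'll enlarge these areas.

Run:
```python
import cv2
t=cv2.imread("pics/top0.png")
cv2.imwrite("pics/tin_c.png",cv2.resize(t[140:235,195:300],None,fx=6,fy=6,interpolation=cv2.INTER_CUBIC))
cv2.imwrite("pics/w_c.png",cv2.resize(t[215:265,340:460],None,fx=6,fy=6,interpolation=cv2.INTER_CUBIC))
s=cv2.imread("pics/scene0.png")
cv2.imwrite("pics/s_c.png",cv2.resize(s[160:280,170:300],None,fx=5,fy=5,interpolation=cv2.INTER_CUBIC))
cv2.imwrite("pics/stin_c.png",cv2.resize(s[155:240,350:455],None,fx=6,fy=6,interpolation=cv2.INTER_CUBIC))
```

```text
(no output)
```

View pics/tin_c.png

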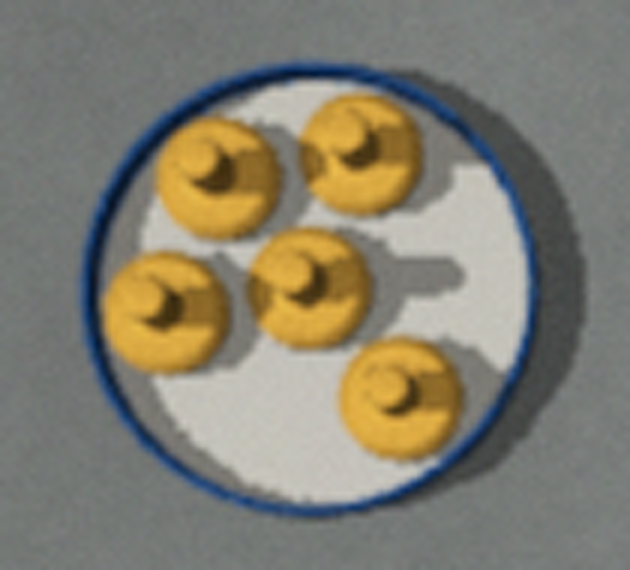

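View pics/w_c.png

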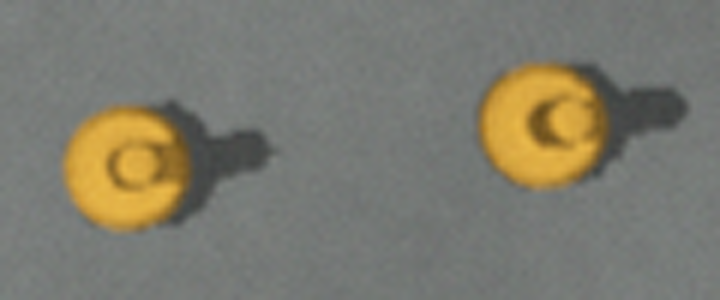

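View pics/s_c.png

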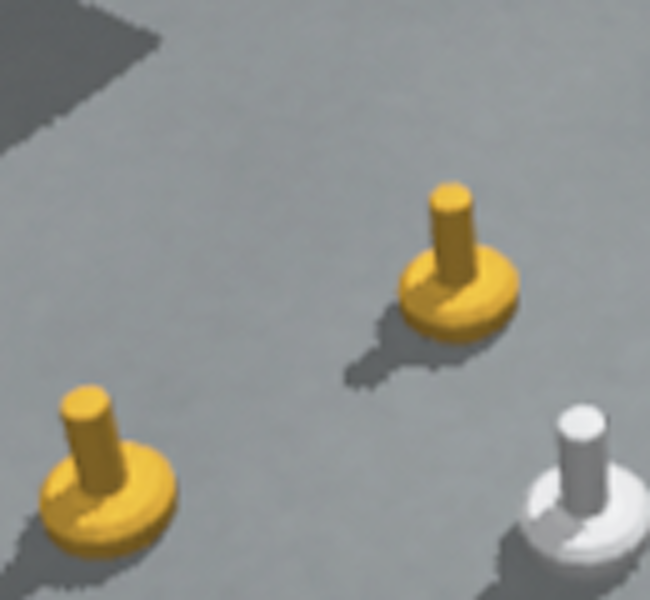

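View pics/stin_c.png

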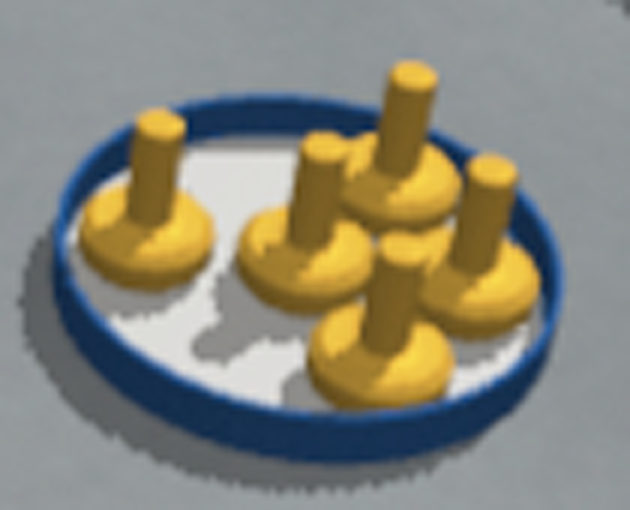

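```bash
cat > h.py <<'E'
import numpy as np,cv2
from rig import env
def plane(n,uv,z,info=None):
    i=info or env.camera_info(n);R=cv2.Rodrigues(i["rvec"])[0];t=i["tvec"]
    x=(uv[0]-i["cx"])/i["fx"];y=(uv[1]-i["cy"])/i["fy"]
    if n=="wrist":
        r=np.hypot(x,y); d=np.array([x/r*np.sin(r),y/r*np.sin(r),np.cos(r)])
    else: d=np.array([x,y,1.])
    c=-R.T@t;d=R.T@d
    return c+d*(z-c[2])/d[2]
def up(p,o,f): return ((p[0]+.5)/f-.5+o[0],(p[1]+.5)/f-.5+o[1])
E
python3 - <<'E'
from h import *
np.set_printoptions(precision=4,suppress=True)
P=lambda l,n,p,o,f,z:print(l,plane(n,up(p,o,f),z)[:2])
w=(340,215);t=(195,140)
P("A disc","top",(127,168),w,6,.018);P("A post","top",(138,165),w,6,.064)
P("B disc","top",(543,125),w,6,.018);P("B post","top",(571,121),w,6,.064)
P("A post sc","scene",(451,197),(170,160),5,.064);P("B post sc","scene",(87,402),(170,160),5,.064)
D=[(219,179),(362,155),(166,313),(311,289),(402,399)]
T=[(201,158),(353,131),(148,298),(298,272),(391,388)]
for d,q in zip(D,T): P("tin disc","top",d,t,6,.022);P("   post","top",q,t,6,.068)
P("tin ctr","top",((82+541)/2,(62+517)/2),t,6,.022)
for q in [(160,125),(324,146),(414,75),(492,168),(404,247)]:P("sc post","scene",q,(350,155),6,.068)
for q in [(82,290),(541,290),(311,62),(311,517)]:P("rim","top",q,t,6,.022)
P("silver","top",(0,0),(372,187),1,.02);P("small","top",(0,0),(425,183),1,.02)
E
```

```text
A disc [ 0.4531 -0.0909]
A post [ 0.4529 -0.0915]
B disc [ 0.4722 -0.2556]
B post [ 0.4717 -0.2565]
A post sc [ 0.454  -0.0912]
B post sc [ 0.473  -0.2559]
tin disc [0.625  0.2221]
   post [0.6253 0.2213]
tin disc [0.6354 0.1649]
   post [0.6366 0.1627]
tin disc [0.5706 0.2418]
   post [0.5705 0.2401]
tin disc [0.5809 0.184 ]
   post [0.5813 0.1826]
tin disc [0.5372 0.1465]
   post [0.5368 0.1457]
tin ctr [0.5807 0.1838]
sc post [0.5393 0.1462]
sc post [0.5823 0.1844]
sc post [0.5723 0.2414]
sc post [0.6259 0.2225]
sc post [0.637  0.1659]
rim [0.5795 0.2757]
rim [0.5816 0.092 ]
rim [0.6732 0.1864]
rim [0.4897 0.1816]
silver [ 0.5865 -0.1173]
small [ 0.5976 -0.2443]
```

Run:
```python
from h import *
from scipy.spatial.transform import Rotation as R
s=env.read_state();m=R.from_quat(s["ee_rot"]).as_matrix();print(m.round(4),s["tcp_pos"],s["clock"])
y=m[:,1];print("jaw ang",np.degrees(np.arctan2(y[1],y[0])))
# rotvec to exact down with same yaw
x=np.array([0,0,-1.]);a=np.arctan2(y[1],y[0]);yy=np.array([np.cos(a),np.sin(a),0]);M=np.c_[x,yy,np.cross(x,yy)]
print(R.from_matrix(M@m.T).as_rotvec())
```

```text
[[-5.000e-04  4.276e-01 -9.040e-01]
 [ 1.400e-03 -9.040e-01 -4.276e-01]
 [-1.000e+00 -1.500e-03 -1.000e-04]] [ 0.25639119 -0.54193695  0.20177558] 0.15
jaw ang -64.68598456066049
[-1.37922711e-03 -5.18925204e-04  8.85841671e-08]
```

Call:
servo_tool(
  targets=[
    {"jaw": 1, "tx": 0.024, "ty": 0.0318, "wz": 0.1455, "wx": -0.001},
    {"jaw": 1, "tx": 0.024, "ty": 0.0318, "wz": 0.1455},
    {"jaw": 1, "tx": 0.024, "ty": 0.0318, "wz": 0.1455},
    {"jaw": 1, "tx": 0.024, "ty": 0.0318, "wz": 0.1455},
    {"jaw": 1, "tx": 0.024, "ty": 0.0318, "wz": 0.1455},
    {"jaw": 1, "tx": 0.024, "ty": 0.0318, "wz": 0.1455},
    {"jaw": 1, "tx": 0.024, "ty": 0.0318, "wz": 0.1455},
    {"jaw": 1, "tx": 0.024, "ty": 0.0318, "wz": 0.1455},
    {"jaw": 1, "tx": 0.024, "ty": 0.0318, "wz": 0.1455, "tz": -0.02},
    {"jaw": 1, "tz": -0.02},
    {"jaw": 1},
    {"jaw": 1},
  ],
)

```text
$.targets[0]: bad value
```

Call:
servo_tool(
  targets=[
    {"jaw": 1, "tx": 0.024, "ty": 0.0318, "tz": 0, "wx": -0.001, "wy": 0, "wz": 0.1455},
    {"jaw": 1, "tx": 0.024, "ty": 0.0318, "tz": 0, "wx": 0, "wy": 0, "wz": 0.1455},
    {"jaw": 1, "tx": 0.024, "ty": 0.0318, "tz": 0, "wx": 0, "wy": 0, "wz": 0.1455},
    {"jaw": 1, "tx": 0.024, "ty": 0.0318, "tz": 0, "wx": 0, "wy": 0, "wz": 0.1455},
    {"jaw": 1, "tx": 0.024, "ty": 0.0318, "tz": 0, "wx": 0, "wy": 0, "wz": 0.1455},
    {"jaw": 1, "tx": 0.024, "ty": 0.0318, "tz": 0, "wx": 0, "wy": 0, "wz": 0.1455},
    {"jaw": 1, "tx": 0.024, "ty": 0.0318, "tz": 0, "wx": 0, "wy": 0, "wz": 0.1455},
    {"jaw": 1, "tx": 0.024, "ty": 0.0318, "tz": 0, "wx": 0, "wy": 0, "wz": 0.1455},
    {"jaw": 1, "tx": 0.024, "ty": 0.0318, "tz": -0.02, "wx": 0, "wy": 0, "wz": 0.1455},
    {"jaw": 1, "tx": 0, "ty": 0, "tz": -0.02, "wx": 0, "wy": 0, "wz": 0},
    {"jaw": 1, "tx": 0, "ty": 0, "tz": 0, "wx": 0, "wy": 0, "wz": 0},
    {"jaw": 1, "tx": 0, "ty": 0, "tz": 0, "wx": 0, "wy": 0, "wz": 0},
  ],
)

```text
clock: 1.65
tcp_pos: [0.4721, -0.2571, 0.163]
ee_rot: [0.454, 0.542, -0.453, 0.543]
wrist_force: [-0.7, 0.2, 0.6]
width: 1.002
```

Run:
```python
from h import *
from scipy.spatial.transform import Rotation as R
i=env.camera_info("wrist");s=env.read_state();im=env.capture("wrist")[:,:,::-1]
m=R.from_quat(s["ee_rot"]).as_matrix();print(m.round(4).tolist(),s["tcp_pos"],np.degrees(np.arctan2(m[1,1],m[0,1])))
cv2.imwrite("pics/w1.png",im)
import json;json.dump({k:np.array(v).tolist() for k,v in i.items()},open("w1.json","w"))
```

```text
[[0.0009, 0.9841, 0.1774], [-0.0006, 0.1774, -0.9841], [-1.0, 0.0007, 0.0007]] [ 0.4720934  -0.25711389  0.16296097] 10.217254784996227
```

View pics/w1.png

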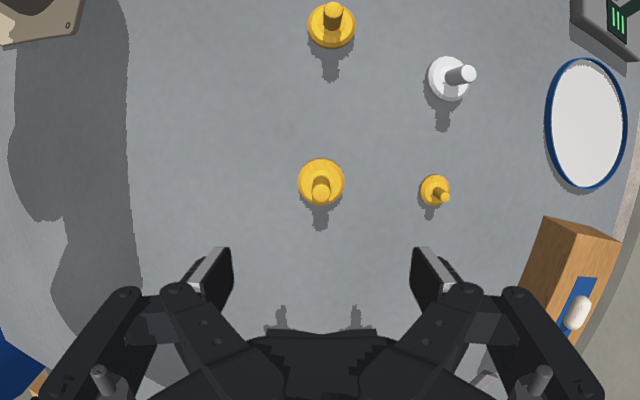

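The wrist view shows brass B's disc at (321,181) and its post top at about (321,189), midway between the fingers. The rest of the scene matches the top view.

Run:
```python
from h import *
import json
im=cv2.imread("pics/w1.png")
cv2.imwrite("pics/w1c.png",cv2.resize(im[150:240,280:365],None,fx=6,fy=6,interpolation=cv2.INTER_CUBIC))
i={k:np.array(v) for k,v in json.load(open("w1.json")).items()}
for uv,z in [((321,181),.018),((321,189),.064),((331,25),.018)]: print(plane("wrist",uv,z,i))
```

```text
[ 0.47254087 -0.2550892   0.018     ]
[ 0.47215354 -0.25309572  0.064     ]
[ 0.45355768 -0.09221993  0.018     ]
```

View pics/w1c.png

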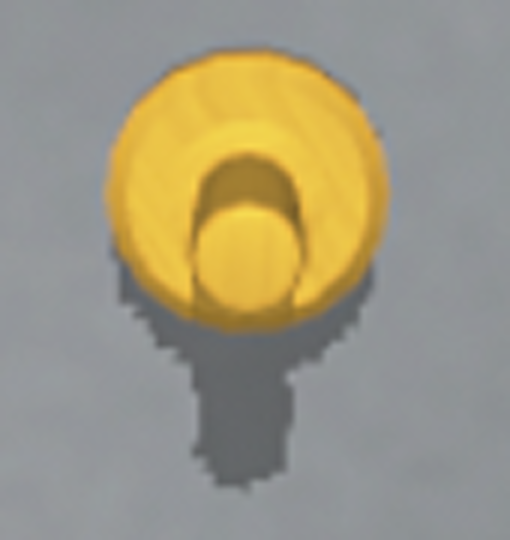

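Call:
servo_tool(
  targets=[
    {"jaw": 1, "tx": 0.0004, "ty": 0.0014, "tz": -0.025, "wx": 0, "wy": 0, "wz": 0.005},
    {"jaw": 1, "tx": 0, "ty": 0, "tz": -0.03, "wx": 0, "wy": 0, "wz": 0},
    {"jaw": 1, "tx": 0, "ty": 0, "tz": -0.03, "wx": 0, "wy": 0, "wz": 0},
    {"jaw": 1, "tx": 0, "ty": 0, "tz": -0.025, "wx": 0, "wy": 0, "wz": 0},
    {"jaw": 1, "tx": 0, "ty": 0, "tz": -0.02, "wx": 0, "wy": 0, "wz": 0},
    {"jaw": 1, "tx": 0, "ty": 0, "tz": -0.009, "wx": 0, "wy": 0, "wz": 0},
    {"jaw": 1, "tx": 0, "ty": 0, "tz": 0, "wx": 0, "wy": 0, "wz": 0},
    {"jaw": 1, "tx": 0, "ty": 0, "tz": 0, "wx": 0, "wy": 0, "wz": 0},
  ],
)

```text
clock: 2.7
tcp_pos: [0.4737, -0.2555, 0.0249]
ee_rot: [0.452, 0.543, -0.451, 0.545]
wrist_force: [-0.0, -0.8, -0.3]
width: 1.0
```

Call:
servo_tool(
  targets=[
    {"jaw": 1, "tx": -0.0005, "ty": 0, "tz": -0.0015, "wx": 0, "wy": 0, "wz": 0},
    {"jaw": 0, "tx": 0, "ty": 0, "tz": 0, "wx": 0, "wy": 0, "wz": 0},
    {"jaw": 0, "tx": 0, "ty": 0, "tz": 0, "wx": 0, "wy": 0, "wz": 0},
    {"jaw": 0, "tx": 0, "ty": 0, "tz": 0, "wx": 0, "wy": 0, "wz": 0},
    {"jaw": 0, "tx": 0, "ty": 0, "tz": 0, "wx": 0, "wy": 0, "wz": 0},
    {"jaw": 0, "tx": 0, "ty": 0, "tz": 0, "wx": 0, "wy": 0, "wz": 0},
    {"jaw": 0, "tx": 0, "ty": 0, "tz": 0, "wx": 0, "wy": 0, "wz": 0},
    {"jaw": 0, "tx": 0, "ty": 0, "tz": 0, "wx": 0, "wy": 0, "wz": 0},
  ],
)

```text
clock: 3.7
tcp_pos: [0.4724, -0.2549, 0.0223]
ee_rot: [0.452, 0.544, -0.452, 0.544]
wrist_force: [-3.1, -0.5, 4.6]
width: 0.177
```

Call:
servo_tool(
  targets=[
    {"jaw": 0, "tx": 0, "ty": 0, "tz": 0, "wx": 0, "wy": 0, "wz": 0},
    {"jaw": 0, "tx": 0, "ty": 0, "tz": 0.005, "wx": 0, "wy": 0, "wz": 0},
    {"jaw": 0, "tx": 0, "ty": 0, "tz": 0.015, "wx": 0, "wy": 0, "wz": 0},
    {"jaw": 0, "tx": 0, "ty": 0, "tz": 0.02, "wx": 0, "wy": 0, "wz": 0},
    {"jaw": 0, "tx": 0, "ty": 0, "tz": 0.02, "wx": 0, "wy": 0, "wz": 0},
    {"jaw": 0, "tx": 0, "ty": 0, "tz": 0.02, "wx": 0, "wy": 0, "wz": 0},
    {"jaw": 0, "tx": 0, "ty": 0, "tz": 0.02, "wx": 0, "wy": 0, "wz": 0},
    {"jaw": 0, "tx": 0, "ty": 0, "tz": 0.02, "wx": 0, "wy": 0, "wz": 0},
    {"jaw": 0, "tx": 0, "ty": 0, "tz": 0.01, "wx": 0, "wy": 0, "wz": 0},
    {"jaw": 0, "tx": 0, "ty": 0, "tz": 0, "wx": 0, "wy": 0, "wz": 0},
  ],
)

```text
clock: 4.95
tcp_pos: [0.473, -0.2551, 0.1531]
ee_rot: [0.452, 0.543, -0.451, 0.545]
wrist_force: [-0.4, 0.0, -4.2]
width: 0.178
```

Run:
```python
from h import *
from scipy.spatial.transform import Rotation as R
s=env.read_state();im=env.capture("wrist")[:,:,::-1]
m=R.from_quat(s["ee_rot"]).as_matrix();print(m.round(4).tolist(),s["tcp_pos"],np.degrees(np.arctan2(m[1,1],m[0,1])),s["width"],s["wrist_force"])
cv2.imwrite("pics/w2.png",im)
```

```text
[[0.0024, 0.9828, 0.1845], [-0.0012, 0.1845, -0.9828], [-1.0, 0.0022, 0.0017]] [ 0.47302231 -0.25508988  0.1530913 ] 10.63112505002652 0.17803012903684237 [-0.38299163  0.02769617 -4.20006355]
```

View pics/w2.png

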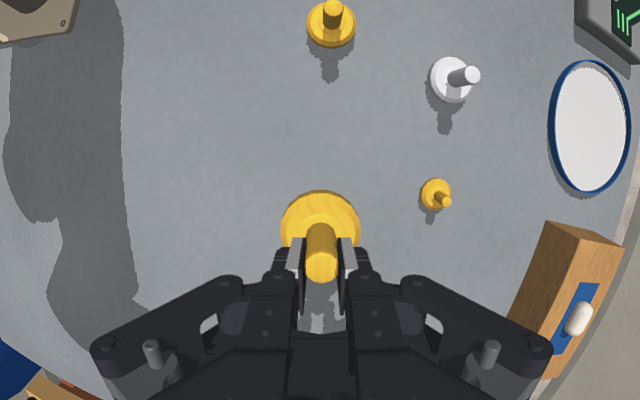

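Weight B is held (about 4.2 N, level). Next I carry it to hover over gap_b.

Call:
servo_tool(
  targets=[
    {"jaw": 0, "tx": 0.006, "ty": 0.019, "tz": 0.005, "wx": 0.0012, "wy": 0.0024, "wz": 0},
    {"jaw": 0, "tx": 0.012, "ty": 0.038, "tz": 0, "wx": 0, "wy": 0, "wz": 0},
    {"jaw": 0, "tx": 0.012, "ty": 0.038, "tz": 0, "wx": 0, "wy": 0, "wz": 0},
    {"jaw": 0, "tx": 0.012, "ty": 0.038, "tz": 0, "wx": 0, "wy": 0, "wz": 0},
    {"jaw": 0, "tx": 0.012, "ty": 0.038, "tz": 0, "wx": 0, "wy": 0, "wz": 0},
    {"jaw": 0, "tx": 0.012, "ty": 0.038, "tz": 0, "wx": 0, "wy": 0, "wz": 0},
    {"jaw": 0, "tx": 0.012, "ty": 0.038, "tz": 0, "wx": 0, "wy": 0, "wz": 0},
    {"jaw": 0, "tx": 0.012, "ty": 0.038, "tz": 0, "wx": 0, "wy": 0, "wz": 0},
    {"jaw": 0, "tx": 0.012, "ty": 0.038, "tz": 0, "wx": 0, "wy": 0, "wz": 0},
    {"jaw": 0, "tx": 0.012, "ty": 0.038, "tz": 0, "wx": 0, "wy": 0, "wz": 0},
    {"jaw": 0, "tx": 0.005, "ty": 0.0205, "tz": 0, "wx": 0, "wy": 0, "wz": 0},
    {"jaw": 0, "tx": 0, "ty": 0, "tz": 0, "wx": 0, "wy": 0, "wz": 0},
    {"jaw": 0, "tx": 0, "ty": 0, "tz": 0, "wx": 0, "wy": 0, "wz": 0},
  ],
)

```text
clock: 6.62
tcp_pos: [0.5909, 0.1263, 0.1566]
ee_rot: [0.451, 0.545, -0.452, 0.543]
wrist_force: [0.2, -0.5, -5.1]
width: 0.175
```

Run:
```python
from h import *
from scipy.spatial.transform import Rotation as R
i=env.camera_info("wrist");s=env.read_state();im=env.capture("wrist")[:,:,::-1]
m=R.from_quat(s["ee_rot"]).as_matrix();print(m.round(4).tolist(),s["tcp_pos"],np.degrees(np.arctan2(m[1,1],m[0,1])),s["width"],s["wrist_force"])
cv2.imwrite("pics/w3.png",im)
cv2.imwrite("pics/w3c.png",cv2.resize(im[20:270,220:480],None,fx=3,fy=2.4*1.25/1,interpolation=cv2.INTER_CUBIC)[:600])
cv2.imwrite("pics/w3c.png",cv2.resize(im[60:260,220:420],None,fx=3,fy=3,interpolation=cv2.INTER_CUBIC))
import json;json.dump({k:np.array(v).tolist() for k,v in i.items()},open("w3.json","w"))
```

```text
[[-0.0026, 0.9828, 0.1844], [0.0002, 0.1844, -0.9828], [-1.0, -0.0025, -0.0007]] [0.5909315  0.12626628 0.15658959] 10.628676827000556 0.17549239468165306 [ 0.24858249 -0.53402766 -5.12900696]
```

View pics/w3.png

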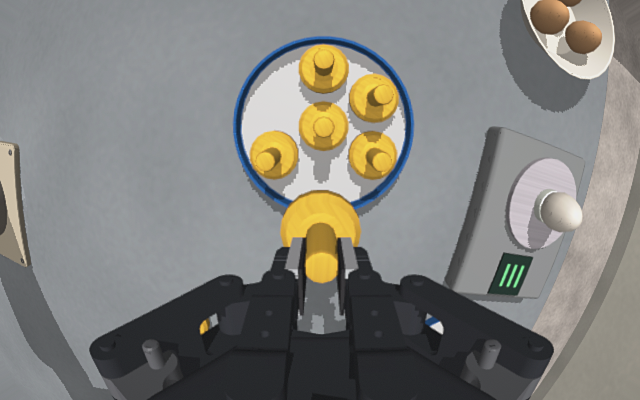

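View pics/w3c.png

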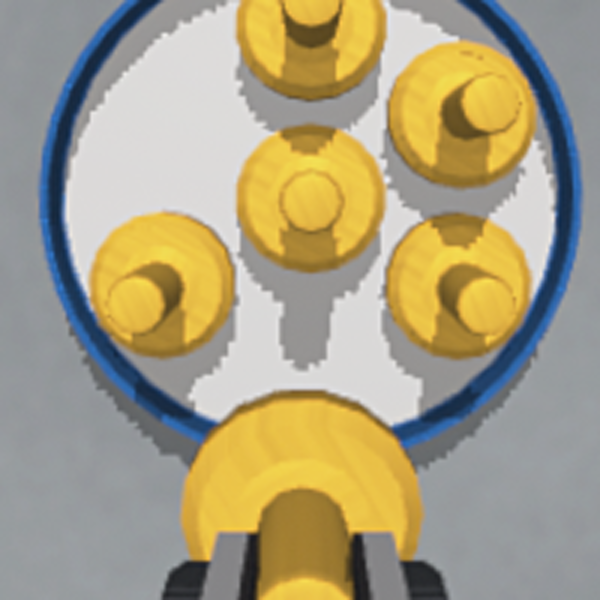

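The wrist view shows the held weight before the tin. The center weight is at crop (311,198) and the neighbours at (162,285) and (458,285).

Run:
```python
from h import *
import json
np.set_printoptions(precision=4,suppress=True)
i={k:np.array(v) for k,v in json.load(open("w3.json")).items()}
c=[plane("wrist",up(p,(220,60),3),.021,i)[:2] for p in [(311,198),(162,285),(458,285),(461,114)]]
c.append(plane("wrist",(323.5,68.5),.021,i)[:2])
for x in c: print(x)
for p in [(311,202),(136,305),(487,307)]: print("post",plane("wrist",up(p,(220,60),3),.068,i)[:2])
print("gap_b=",c[1]+c[2]-c[0], "gap_a=",c[1]+c[4]-c[0])
R=cv2.Rodrigues(i["rvec"])[0]
# rim ellipse
from scipy.optimize import least_squares
pts=[plane("wrist",q,.022,i)[:2] for q in [(234,123),(412,123),(323,38),(250,175),(398,175)]]
pts=np.array(pts);r=least_squares(lambda v:np.hypot(*(pts-v[:2]).T)-v[2],[.58,.18,.09]);print("rim",r.x,r.fun)
```

```text
[0.5825 0.1855]
[0.5388 0.1482]
[0.6362 0.1666]
[0.6257 0.2229]
[0.5721 0.2418]
post [0.5823 0.1853]
post [0.5385 0.1479]
post [0.6372 0.1659]
gap_b= [0.5925 0.1293] gap_a= [0.5284 0.2045]
rim [0.5829 0.1846 0.0897] [ 0.0005 -0.0004 -0.     -0.0005  0.0005]
```

Call:
servo_tool(
  targets=[
    {"jaw": 0, "tx": 0.0021, "ty": 0.0017, "tz": -0.01, "wx": 0, "wy": -0.0026, "wz": 0},
    {"jaw": 0, "tx": 0, "ty": 0, "tz": -0.025, "wx": 0, "wy": 0, "wz": 0},
    {"jaw": 0, "tx": 0, "ty": 0, "tz": -0.025, "wx": 0, "wy": 0, "wz": 0},
    {"jaw": 0, "tx": 0, "ty": 0, "tz": -0.025, "wx": 0, "wy": 0, "wz": 0},
    {"jaw": 0, "tx": 0, "ty": 0, "tz": -0.015, "wx": 0, "wy": 0, "wz": 0},
    {"jaw": 0, "tx": 0, "ty": 0, "tz": 0, "wx": 0, "wy": 0, "wz": 0},
    {"jaw": 0, "tx": 0, "ty": 0, "tz": 0, "wx": 0, "wy": 0, "wz": 0},
  ],
)

```text
clock: 7.55
tcp_pos: [0.5944, 0.1284, 0.0582]
ee_rot: [0.453, 0.544, -0.451, 0.545]
wrist_force: [-0.5, -0.0, -4.2]
width: 0.182
```

Run:
```python
from h import *
s=env.read_state();print(s["tcp_pos"],s["wrist_force"])
im=env.capture("wrist")[:,:,::-1];t=env.capture("top")[:,:,::-1];sc=env.capture("scene")[:,:,::-1]
a=cv2.resize(im[60:260,220:420],(400,400));
b=cv2.resize(sc[130:250,340:460],(400,400),interpolation=cv2.INTER_CUBIC)
cv2.imwrite("pics/d1.png",np.hstack([a,b]))
```

```text
[0.5943839  0.12837586 0.05819205] [-0.45121136 -0.01685821 -4.21481736]
```

View pics/d1.png

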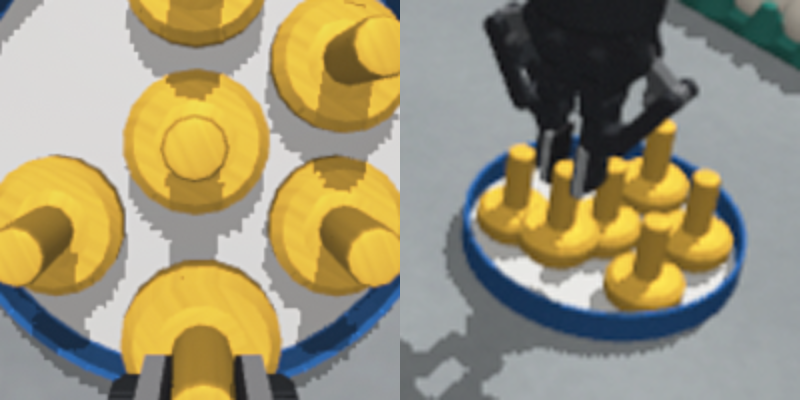

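Wrist view: the weight hangs centered between its neighbours, with floor visible on both sides. I'm lowering slowly.

Call:
servo_tool(
  targets=[
    {"jaw": 0, "tx": -0.0006, "ty": 0, "tz": -0.01, "wx": 0, "wy": 0, "wz": 0},
    {"jaw": 0, "tx": 0, "ty": 0, "tz": -0.008, "wx": 0, "wy": 0, "wz": 0},
    {"jaw": 0, "tx": 0, "ty": 0, "tz": -0.006, "wx": 0, "wy": 0, "wz": 0},
    {"jaw": 0, "tx": 0, "ty": 0, "tz": -0.003, "wx": 0, "wy": 0, "wz": 0},
    {"jaw": 0, "tx": 0, "ty": 0, "tz": -0.002, "wx": 0, "wy": 0, "wz": 0},
    {"jaw": 0, "tx": 0, "ty": 0, "tz": 0, "wx": 0, "wy": 0, "wz": 0},
    {"jaw": 0, "tx": 0, "ty": 0, "tz": 0, "wx": 0, "wy": 0, "wz": 0},
  ],
)

```text
clock: 8.57
tcp_pos: [0.5932, 0.1284, 0.0284]
ee_rot: [0.452, 0.544, -0.451, 0.544]
wrist_force: [-0.1, -0.2, -3.8]
width: 0.176
```

Call:
servo_tool(
  targets=[
    {"jaw": 0, "tx": 0, "ty": 0, "tz": -0.001, "wx": 0, "wy": 0, "wz": 0},
    {"jaw": 0, "tx": 0, "ty": 0, "tz": -0.001, "wx": 0, "wy": 0, "wz": 0},
    {"jaw": 0, "tx": 0, "ty": 0, "tz": 0, "wx": 0, "wy": 0, "wz": 0},
  ],
)

```text
clock: 8.95
tcp_pos: [0.5931, 0.1284, 0.0264]
ee_rot: [0.452, 0.544, -0.451, 0.544]
wrist_force: [-0.2, 1.0, -1.7]
width: 0.178
```

Contact is starting (vertical force went from -4.2 to -1.7 N).

Call:
servo_tool(
  targets=[
    {"jaw": 0, "tx": 0, "ty": 0, "tz": -0.0005, "wx": 0, "wy": 0, "wz": 0},
    {"jaw": 0, "tx": 0, "ty": 0, "tz": -0.0003, "wx": 0, "wy": 0, "wz": 0},
    {"jaw": 0, "tx": 0, "ty": 0, "tz": 0, "wx": 0, "wy": 0, "wz": 0},
  ],
)

```text
clock: 9.32
tcp_pos: [0.5933, 0.1285, 0.0263]
ee_rot: [0.452, 0.544, -0.451, 0.544]
wrist_force: [-4.7, -1.2, 6.0]
width: 0.177
```

Fully supported. I'll open part way and then rise.

Call:
servo_tool(
  targets=[
    {"jaw": 0.25, "tx": 0, "ty": 0, "tz": 0, "wx": 0, "wy": 0, "wz": 0},
    {"jaw": 0.35, "tx": 0, "ty": 0, "tz": 0, "wx": 0, "wy": 0, "wz": 0},
    {"jaw": 0.4, "tx": 0, "ty": 0, "tz": 0, "wx": 0, "wy": 0, "wz": 0},
    {"jaw": 0.4, "tx": 0, "ty": 0, "tz": 0, "wx": 0, "wy": 0, "wz": 0},
    {"jaw": 0.4, "tx": 0, "ty": 0, "tz": 0, "wx": 0, "wy": 0, "wz": 0},
  ],
)

```text
clock: 9.95
tcp_pos: [0.593, 0.1284, 0.0253]
ee_rot: [0.452, 0.544, -0.451, 0.544]
wrist_force: [0.1, 0.1, 0.7]
width: 0.403
```

Call:
servo_tool(
  targets=[
    {"jaw": 0.4, "tx": 0, "ty": 0, "tz": 0.01, "wx": 0, "wy": 0, "wz": 0},
    {"jaw": 0.4, "tx": 0, "ty": 0, "tz": 0.02, "wx": 0, "wy": 0, "wz": 0},
    {"jaw": 0.4, "tx": 0, "ty": 0, "tz": 0.03, "wx": 0, "wy": 0, "wz": 0},
    {"jaw": 0.4, "tx": 0, "ty": 0, "tz": 0.03, "wx": 0, "wy": 0, "wz": 0},
    {"jaw": 0.6, "tx": 0, "ty": 0, "tz": 0.03, "wx": 0, "wy": 0, "wz": 0},
    {"jaw": 1, "tx": -0.012, "ty": -0.02, "tz": 0.015, "wx": 0, "wy": 0, "wz": 0.1},
    {"jaw": 1, "tx": -0.014, "ty": -0.02, "tz": 0, "wx": 0, "wy": 0, "wz": 0.1},
    {"jaw": 1, "tx": -0.02, "ty": -0.03, "tz": 0, "wx": 0, "wy": 0, "wz": 0.1},
    {"jaw": 1, "tx": -0.02, "ty": -0.03, "tz": 0, "wx": 0, "wy": 0, "wz": 0.1},
    {"jaw": 1, "tx": -0.02, "ty": -0.03, "tz": 0, "wx": 0, "wy": 0, "wz": 0.1},
    {"jaw": 1, "tx": -0.02, "ty": -0.03, "tz": 0, "wx": 0, "wy": 0, "wz": 0.1},
    {"jaw": 1, "tx": -0.02, "ty": -0.03, "tz": 0, "wx": 0, "wy": 0, "wz": 0.1},
    {"jaw": 1, "tx": -0.013, "ty": -0.029, "tz": 0, "wx": 0, "wy": 0, "wz": 0.1},
    {"jaw": 1, "tx": 0, "ty": 0, "tz": 0, "wx": 0, "wy": 0, "wz": 0.1},
    {"jaw": 1, "tx": 0, "ty": 0, "tz": 0, "wx": 0, "wy": 0, "wz": 0.1},
    {"jaw": 1, "tx": 0, "ty": 0, "tz": 0, "wx": 0, "wy": 0, "wz": 0.045},
    {"jaw": 1, "tx": 0, "ty": 0, "tz": 0, "wx": 0, "wy": 0, "wz": 0},
  ],
)

```text
clock: 12.08
tcp_pos: [0.4545, -0.0908, 0.162]
ee_rot: [0.12, 0.696, -0.119, 0.698]
wrist_force: [0.3, 0.1, 0.1]
width: 1.0
```

Run:
```python
from h import *
from scipy.spatial.transform import Rotation as R
i=env.camera_info("wrist");s=env.read_state();im=env.capture("wrist")[:,:,::-1];t=env.capture("top")[:,:,::-1];sc=env.capture("scene")[:,:,::-1]
m=R.from_quat(s["ee_rot"]).as_matrix();print(m.round(4).tolist(),s["tcp_pos"],np.degrees(np.arctan2(m[1,1],m[0,1])),s["qpos"])
cv2.imwrite("pics/w4.png",im)
a=cv2.resize(t[140:235,195:300],(400,362),interpolation=cv2.INTER_CUBIC)
b=cv2.resize(sc[155:250,350:455],(400,362),interpolation=cv2.INTER_CUBIC)
cv2.imwrite("pics/d2.png",np.hstack([a,b]))
import json;json.dump({k:np.array(v).tolist() for k,v in i.items()},open("w4.json","w"))
```

```text
[[0.002, 0.3341, 0.9425], [0.0008, 0.9425, -0.3341], [-1.0, 0.0014, 0.0016]] [ 0.45450483 -0.09078188  0.1619546 ] 70.47961094148108 [-3.08965783e-01 -2.27636946e-01  1.90888494e+00  1.32897936e-03
  1.45870063e+00 -1.53921353e+00]
```

View pics/d2.png

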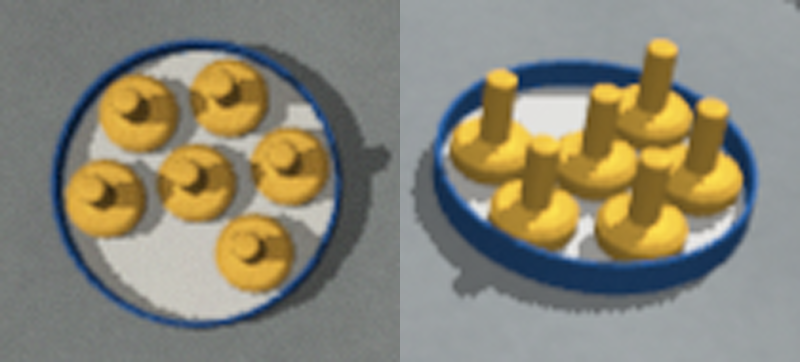

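View pics/w4.png

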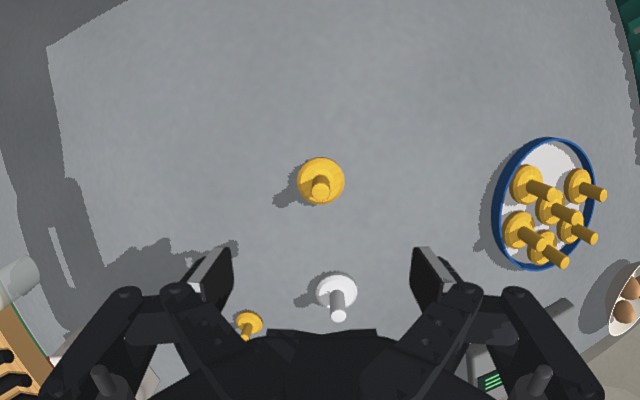

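Weight B stands flat and centered in gap_b. Weight A sits at (321,180) in the wrist view, under the tool, so I'm descending on it.

Call:
servo_tool(
  targets=[
    {"jaw": 1, "tx": -0.0011, "ty": 0, "tz": -0.025, "wx": -0.0008, "wy": 0.002, "wz": 0},
    {"jaw": 1, "tx": 0, "ty": 0, "tz": -0.03, "wx": 0, "wy": 0, "wz": 0},
    {"jaw": 1, "tx": 0, "ty": 0, "tz": -0.03, "wx": 0, "wy": 0, "wz": 0},
    {"jaw": 1, "tx": 0, "ty": 0, "tz": -0.025, "wx": 0, "wy": 0, "wz": 0},
    {"jaw": 1, "tx": 0, "ty": 0, "tz": -0.02, "wx": 0, "wy": 0, "wz": 0},
    {"jaw": 1, "tx": 0, "ty": 0, "tz": -0.008, "wx": 0, "wy": 0, "wz": 0},
    {"jaw": 1, "tx": 0, "ty": 0, "tz": 0, "wx": 0, "wy": 0, "wz": 0},
    {"jaw": 1, "tx": 0, "ty": 0, "tz": 0, "wx": 0, "wy": 0, "wz": 0},
  ],
)

```text
clock: 13.22
tcp_pos: [0.4537, -0.0908, 0.0234]
ee_rot: [0.12, 0.697, -0.12, 0.697]
wrist_force: [0.3, -0.7, 0.9]
width: 0.998
```

Call:
servo_tool(
  targets=[
    {"jaw": 0, "tx": 0, "ty": 0, "tz": 0, "wx": 0, "wy": 0, "wz": 0},
    {"jaw": 0, "tx": 0, "ty": 0, "tz": 0, "wx": 0, "wy": 0, "wz": 0},
    {"jaw": 0, "tx": 0, "ty": 0, "tz": 0, "wx": 0, "wy": 0, "wz": 0},
    {"jaw": 0, "tx": 0, "ty": 0, "tz": 0, "wx": 0, "wy": 0, "wz": 0},
    {"jaw": 0, "tx": 0, "ty": 0, "tz": 0, "wx": 0, "wy": 0, "wz": 0},
    {"jaw": 0, "tx": 0, "ty": 0, "tz": 0, "wx": 0, "wy": 0, "wz": 0},
    {"jaw": 0, "tx": 0, "ty": 0, "tz": 0, "wx": 0, "wy": 0, "wz": 0},
    {"jaw": 0, "tx": 0, "ty": 0, "tz": 0, "wx": 0, "wy": 0, "wz": 0},
  ],
)

```text
clock: 14.22
tcp_pos: [0.453, -0.0908, 0.0226]
ee_rot: [0.12, 0.698, -0.12, 0.696]
wrist_force: [-2.4, 0.7, 5.5]
width: 0.173
```

Call:
servo_tool(
  targets=[
    {"jaw": 0, "tx": 0, "ty": 0, "tz": 0.005, "wx": 0, "wy": 0, "wz": 0},
    {"jaw": 0, "tx": 0, "ty": 0, "tz": 0.015, "wx": 0, "wy": 0, "wz": 0},
    {"jaw": 0, "tx": 0, "ty": 0, "tz": 0.02, "wx": 0, "wy": 0, "wz": 0},
    {"jaw": 0, "tx": 0, "ty": 0, "tz": 0.02, "wx": 0, "wy": 0, "wz": 0},
    {"jaw": 0, "tx": 0, "ty": 0, "tz": 0.02, "wx": 0, "wy": 0, "wz": 0},
    {"jaw": 0, "tx": 0, "ty": 0, "tz": 0.02, "wx": 0, "wy": 0, "wz": 0},
    {"jaw": 0, "tx": 0, "ty": 0, "tz": 0.02, "wx": 0, "wy": 0, "wz": 0},
    {"jaw": 0, "tx": 0, "ty": 0, "tz": 0.012, "wx": 0, "wy": 0, "wz": 0},
    {"jaw": 0, "tx": 0, "ty": 0, "tz": 0, "wx": 0, "wy": 0, "wz": 0},
  ],
)

```text
clock: 15.35
tcp_pos: [0.4535, -0.0908, 0.1555]
ee_rot: [0.12, 0.697, -0.12, 0.697]
wrist_force: [-0.4, -0.6, -4.5]
width: 0.177
```

Call:
servo_tool(
  targets=[
    {"jaw": 0, "tx": 0.004, "ty": 0.017, "tz": 0, "wx": 0, "wy": 0, "wz": 0},
    {"jaw": 0, "tx": 0.009, "ty": 0.036, "tz": 0, "wx": 0, "wy": 0, "wz": 0},
    {"jaw": 0, "tx": 0.009, "ty": 0.036, "tz": 0, "wx": 0, "wy": 0, "wz": 0},
    {"jaw": 0, "tx": 0.009, "ty": 0.036, "tz": 0, "wx": 0, "wy": 0, "wz": 0},
    {"jaw": 0, "tx": 0.009, "ty": 0.036, "tz": 0, "wx": 0, "wy": 0, "wz": 0},
    {"jaw": 0, "tx": 0.009, "ty": 0.036, "tz": 0, "wx": 0, "wy": 0, "wz": 0},
    {"jaw": 0, "tx": 0.009, "ty": 0.036, "tz": 0, "wx": 0, "wy": 0, "wz": 0},
    {"jaw": 0, "tx": 0.009, "ty": 0.036, "tz": 0, "wx": 0, "wy": 0, "wz": 0},
    {"jaw": 0, "tx": 0.007, "ty": 0.026, "tz": 0, "wx": 0, "wy": 0, "wz": 0},
    {"jaw": 0, "tx": 0, "ty": 0, "tz": 0, "wx": 0, "wy": 0, "wz": 0},
    {"jaw": 0, "tx": 0, "ty": 0, "tz": 0, "wx": 0, "wy": 0, "wz": 0},
  ],
)

```text
clock: 16.73
tcp_pos: [0.5261, 0.2039, 0.1532]
ee_rot: [0.119, 0.698, -0.12, 0.696]
wrist_force: [0.5, 0.2, -3.8]
width: 0.176
```

Run:
```python
from h import *
from scipy.spatial.transform import Rotation as R
s=env.read_state();im=env.capture("wrist")[:,:,::-1]
m=R.from_quat(s["ee_rot"]).as_matrix();print(m.round(4).tolist(),s["tcp_pos"],s["wrist_force"])
cv2.imwrite("pics/w5.png",im)
```

```text
[[-0.0041, 0.3335, 0.9427], [-0.0003, 0.9427, -0.3335], [-1.0, -0.0017, -0.0037]] [0.52611659 0.20389074 0.1531666 ] [ 0.48541453  0.1739005  -3.77337392]
```

View pics/w5.png

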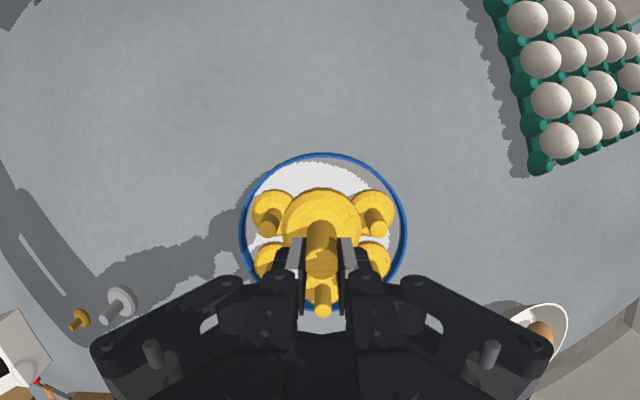

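The wrist view shows the held weight symmetrically between its two ring neighbours. I'm lowering part way.

Call:
servo_tool(
  targets=[
    {"jaw": 0, "tx": 0.001, "ty": 0.0003, "tz": -0.01, "wx": 0, "wy": -0.002, "wz": 0},
    {"jaw": 0, "tx": 0, "ty": 0, "tz": -0.025, "wx": 0, "wy": 0, "wz": 0},
    {"jaw": 0, "tx": 0, "ty": 0, "tz": -0.025, "wx": 0, "wy": 0, "wz": 0},
    {"jaw": 0, "tx": 0, "ty": 0, "tz": -0.023, "wx": 0, "wy": 0, "wz": 0},
    {"jaw": 0, "tx": 0, "ty": 0, "tz": -0.013, "wx": 0, "wy": 0, "wz": 0},
    {"jaw": 0, "tx": 0, "ty": 0, "tz": 0, "wx": 0, "wy": 0, "wz": 0},
    {"jaw": 0, "tx": 0, "ty": 0, "tz": 0, "wx": 0, "wy": 0, "wz": 0},
    {"jaw": 0, "tx": 0, "ty": 0, "tz": 0, "wx": 0, "wy": 0, "wz": 0},
  ],
)

```text
clock: 17.77
tcp_pos: [0.5288, 0.205, 0.0596]
ee_rot: [0.12, 0.696, -0.119, 0.697]
wrist_force: [-0.8, -0.2, -3.1]
width: 0.175
```

Run:
```python
from h import *
from scipy.spatial.transform import Rotation as R
s=env.read_state();im=env.capture("wrist")[:,:,::-1];sc=env.capture("scene")[:,:,::-1]
m=R.from_quat(s["ee_rot"]).as_matrix();print(m.round(4).tolist(),s["tcp_pos"],s["wrist_force"])
a=cv2.resize(im[120:320,220:420],(400,400))
b=cv2.resize(sc[130:250,340:460],(400,400),interpolation=cv2.INTER_CUBIC)
cv2.imwrite("pics/d3.png",np.hstack([a,b]))
```

```text
[[0.0019, 0.3338, 0.9426], [0.0012, 0.9426, -0.3338], [-1.0, 0.0017, 0.0013]] [0.52880099 0.20495578 0.05957461] [-0.76443577 -0.20243233 -3.1313509 ]
```

View pics/d3.png

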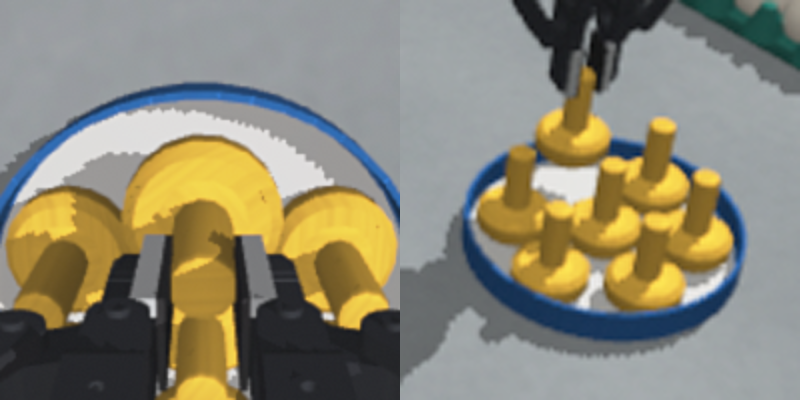

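The weight is aligned, and this grip geometry is the same one that cleared at gap_b. I'm lowering the rest.

Call:
servo_tool(
  targets=[
    {"jaw": 0, "tx": -0.0006, "ty": -0.0005, "tz": -0.01, "wx": 0, "wy": 0.001, "wz": 0},
    {"jaw": 0, "tx": 0, "ty": 0, "tz": -0.009, "wx": 0, "wy": 0, "wz": 0},
    {"jaw": 0, "tx": 0, "ty": 0, "tz": -0.007, "wx": 0, "wy": 0, "wz": 0},
    {"jaw": 0, "tx": 0, "ty": 0, "tz": -0.003, "wx": 0, "wy": 0, "wz": 0},
    {"jaw": 0, "tx": 0, "ty": 0, "tz": -0.002, "wx": 0, "wy": 0, "wz": 0},
    {"jaw": 0, "tx": 0, "ty": 0, "tz": 0, "wx": 0, "wy": 0, "wz": 0},
    {"jaw": 0, "tx": 0, "ty": 0, "tz": 0, "wx": 0, "wy": 0, "wz": 0},
  ],
)

```text
clock: 18.75
tcp_pos: [0.5275, 0.2043, 0.0276]
ee_rot: [0.12, 0.697, -0.12, 0.697]
wrist_force: [0.1, 0.5, -2.5]
width: 0.172
```

Call:
servo_tool(
  targets=[
    {"jaw": 0, "tx": 0, "ty": 0, "tz": -0.0006, "wx": 0, "wy": 0, "wz": 0},
    {"jaw": 0, "tx": 0, "ty": 0, "tz": -0.0006, "wx": 0, "wy": 0, "wz": 0},
    {"jaw": 0, "tx": 0, "ty": 0, "tz": 0, "wx": 0, "wy": 0, "wz": 0},
  ],
)

```text
clock: 19.12
tcp_pos: [0.5277, 0.2043, 0.0267]
ee_rot: [0.12, 0.697, -0.12, 0.697]
wrist_force: [-1.3, -1.2, 1.0]
width: 0.174
```

Call:
servo_tool(
  targets=[
    {"jaw": 0, "tx": 0, "ty": 0, "tz": -0.0003, "wx": 0, "wy": 0, "wz": 0},
    {"jaw": 0, "tx": 0, "ty": 0, "tz": 0, "wx": 0, "wy": 0, "wz": 0},
    {"jaw": 0.25, "tx": 0, "ty": 0, "tz": 0, "wx": 0, "wy": 0, "wz": 0},
    {"jaw": 0.35, "tx": 0, "ty": 0, "tz": 0, "wx": 0, "wy": 0, "wz": 0},
    {"jaw": 0.4, "tx": 0, "ty": 0, "tz": 0, "wx": 0, "wy": 0, "wz": 0},
    {"jaw": 0.4, "tx": 0, "ty": 0, "tz": 0, "wx": 0, "wy": 0, "wz": 0},
    {"jaw": 0.4, "tx": 0, "ty": 0, "tz": 0, "wx": 0, "wy": 0, "wz": 0},
  ],
)

```text
clock: 20.0
tcp_pos: [0.5273, 0.2042, 0.0258]
ee_rot: [0.12, 0.697, -0.12, 0.696]
wrist_force: [-0.3, -0.0, -0.3]
width: 0.402
```

Call:
servo_tool(
  targets=[
    {"jaw": 0.4, "tx": 0, "ty": 0, "tz": 0.01, "wx": 0, "wy": 0, "wz": 0},
    {"jaw": 0.4, "tx": 0, "ty": 0, "tz": 0.02, "wx": 0, "wy": 0, "wz": 0},
    {"jaw": 0.4, "tx": 0, "ty": 0, "tz": 0.03, "wx": 0, "wy": 0, "wz": 0},
    {"jaw": 0.4, "tx": 0, "ty": 0, "tz": 0.03, "wx": 0, "wy": 0, "wz": 0},
    {"jaw": 0.4, "tx": 0, "ty": 0, "tz": 0.03, "wx": 0, "wy": 0, "wz": 0},
    {"jaw": 0.4, "tx": -0.01, "ty": -0.02, "tz": 0.02, "wx": 0, "wy": 0, "wz": 0},
    {"jaw": 0.4, "tx": -0.01, "ty": -0.03, "tz": 0.01, "wx": 0, "wy": 0, "wz": 0},
    {"jaw": 0.4, "tx": -0.01, "ty": -0.04, "tz": 0, "wx": 0, "wy": 0, "wz": 0},
    {"jaw": 0.4, "tx": -0.01, "ty": -0.04, "tz": 0, "wx": 0, "wy": 0, "wz": 0},
    {"jaw": 0.4, "tx": 0, "ty": -0.04, "tz": 0, "wx": 0, "wy": 0, "wz": 0},
    {"jaw": 0.4, "tx": 0, "ty": -0.04, "tz": 0, "wx": 0, "wy": 0, "wz": 0},
    {"jaw": 0.4, "tx": 0, "ty": -0.02, "tz": 0, "wx": 0, "wy": 0, "wz": 0},
    {"jaw": 0.4, "tx": 0, "ty": 0, "tz": 0, "wx": 0, "wy": 0, "wz": 0},
  ],
)

```text
clock: 21.62
tcp_pos: [0.4877, -0.0271, 0.1775]
ee_rot: [0.121, 0.696, -0.12, 0.697]
wrist_force: [-0.4, 0.5, -0.2]
width: 0.404
```

Run:
```python
from h import *
t=env.capture("top")[:,:,::-1];sc=env.capture("scene")[:,:,::-1]
a=cv2.resize(t[140:235,195:300],(400,362),interpolation=cv2.INTER_CUBIC)
b=cv2.resize(sc[155:250,350:455],(400,362),interpolation=cv2.INTER_CUBIC)
cv2.imwrite("pics/d4.png",np.hstack([a,b]));cv2.imwrite("pics/s4.png",sc)
```

```text
(no output)
```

View pics/d4.png

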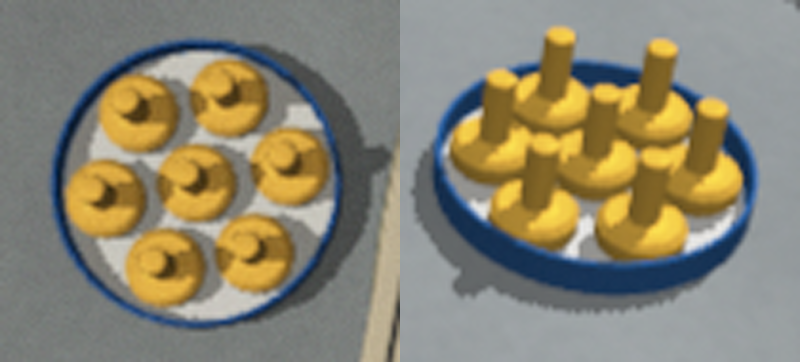

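View pics/s4.png

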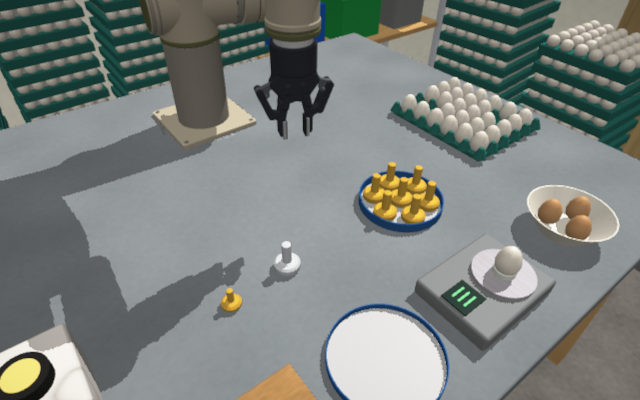

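All seven weights stand upright and evenly spaced in the tin. The strangers haven't been touched and the robot is clear.

```bash
python3 -c "
from rig import env
print(env.finish_job())"
```

```text
the job is handed in; nothing more can be done
None
```

The two large brass weights are in the tin's two empty places, and the job is handed in at about 21.7 s of the 51 s allowed. I lowered each in small steps until the wrist force showed the floor carrying it, then opened the jaws part way. The highest force I read after setting a weight down was about 8 N.

- **Final pictures:** the top and scene views show all seven weights upright and evenly spaced in the ring around the one in the middle.
- **Other items:** the silver weight and the small brass one are where they were, and the robot is clear of everything.
- **Position agreement:** the three cameras agreed to within about 1–3 mm, inside the 5–8 mm clearances.

None of my checks failed.

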